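# Reseal the airtight tub at the returns bench

## Robot

A 6-joint arm with a two-finger parallel gripper is mounted at the origin on the work surface. World frame = base frame: x ahead of the robot, y to its left, z up, the work surface at z = 0. Lengths are in m, angles in rad, forces in N, time in s.
With the tool pointing down it reaches from about 0.35 to 0.725 m from the base axis. Payload 4.3 kg.
Tool frame: the origin (TCP) lies at the very end of the fingers, on their centre line; the grasp point (between the pads) lies 19 mm behind it; z points along the fingers, y is the direction in which the jaws open and shut (so a half turn about z gives the same grasp; the last joint's range is limited). The gripper opens to 85 mm and grips with 20 to 120 N. Pads are 22 mm wide; open, the fingers measure 114 mm over their backs; the gripper's body (76 mm by 85 mm) begins 54 mm behind the grasp point. The pads swing forward as they close: fully open they stand 13 mm farther back than shut.
Start: joints at [1.191, 0.377, 0.081, 1.274, 0, 1.46], TCP at [0.153, 0.554, 0.211] pointing down, gripper open.
Joint ranges: [-2.72, 2.72], [-0.84, 1.66], [-1.02, 1.22], [-1.77, 2.12], [-1.37, 1.28], [-3.14, 3.14]. Speed limits (rad/s): [2.57, 2.57, 3.14, 3.14, 3.14, 3.14].

## Interface

Orientations are given as [roll, pitch, yaw] about the fixed x, y, z axes, in that order (R = Rz(yaw) Ry(pitch) Rx(roll)).
In Python, from workcell import manip gives the robot as it stands. The module is installed in compiled form; this text tells all that it offers.
- The arm moves only by the shell command python3 -m handwheel 'ROWS'. ROWS is JSON, a list of rows, each an object of numbers: "dx", "dy", "dz": the shift along the tool's x, y, z in units of 0.05 m (1.0 is 0.05 m); "wx", "wy", "wz": the turn, a rotation vector about the tool's x, y, z in units of 180 degrees (1.0 is 180 degrees); "hand": the gripper command: -1 is shut, 1 is fully open, values between are in proportion. In form: [{"dx": .., "dy": .., "dz": .., "wx": .., "wy": .., "wz": .., "hand": ..}, ...]. A call has 1 to 5 rows; each row shifts and turns the pose as measured when the row begins, along the tool's axes as they then stand; what a row does not reach is not made up. A row lasts 1/8 s, in which the tool goes at most 62.5 mm and 10.7 degrees, less where a joint would pass 70% of its speed; a pose out of reach is approached as far as the arm can. A call with a number of a shift or a turn outside -1 to 1 is refused whole. A call with a gripper value outside its range is refused whole. The fingers move at their own pace and stop on an object; the grip force is fixed at half the most. Time passes only in rows, so rows that do not move let the fingers close. It gives the time, the measured TCP pose, the force and the opening at its end, in the units of the state.
- manip.get_obs(): the state, without advancing time (a new reading comes with each control period).
- manip.snapshot(name): name is "scene" or "top" or "wrist"; returns the picture (400x640x3 uint8, red, green, blue); there is no depth.
- manip.camera_info(name): a dict with "camera_matrix" (3x3 intrinsics, pixels), "extrinsics" (4x4, takes a point from camera to world coordinates); the wrist camera has in their place "T_tool_cam" (4x4, takes a point from camera to tool coordinates, whose origin is the TCP and whose axes are the flange's). Camera axes: x right, y down, z forward; pixel columns grow to the right and rows downward; lengths in m; the calibration is good to about 2 mm. A picture is of the moment at which its call begins: read the wrist's pose just before it. camera_info takes no time and is no camera call.
- manip.sign_off(): hands the job in, once; it reports no verdict.
The state is a dict: "t": time; "joints": joint angles; "joint_velocities": joint speeds; "joint_efforts": joint torques, N m; "eef_pos": TCP position; "tool_rot": TCP orientation; "wrist_force": force on the tool from outside, world axes, zero at the start; "torque": the same for the moment, N m; "width": finger opening in m.
Only numpy, scipy, OpenCV 4.12 (cv2) and the standard library are available. Lean on these libraries where they do the work, as an engineer would, in place of code of your own. Each camera call takes 0.05 s, during which the arm holds its last target.

## Task

The lid of the oblong airtight storage tub is only resting on its rubber gasket. Press it down at one corner after another, going round the edge, until it is fully home and level all the way round; the square tub and the round canister are already shut, so do not push them about.

Things in the scene. Friction and masses are not known exactly. Their poses are not given: they have to be found in the camera images.
- tub: Oblong airtight tub, clear walls, grey rim 180 x 120 mm (x along its long side, z up), fixed to the bench, rim top 90 mm above its base. Origin: centre of its underside, on the bench. A dark gasket stands 9 mm proud of the rim; its corners, 83.5 mm along x and 53.5 mm along y from the middle, each sink under about 10 N and stay down.
- lid_top (a point): Centre of the top face of its loose, rigid, flat white lid, 184 x 124 x 6 mm (x along the long side, z up); a plug under it keeps it in place. Top face 105 mm above the bench at the start, 96.5 mm when home. Press straight down to that height at each corner, 77 mm along x and 47 mm along y from the centre; the corner opposite may rise 9 mm and comes down when its turn comes.
- square_tub_center (a point): Bystander: centre (half-way up) of a square tub with clear walls, 112 x 112 mm, 80 mm high, 0.8 kg, loose, its white lid already shut.
- canister_center (a point): Bystander: centre (half-way up) of a round steel canister with a white lid, 102 mm in diameter, 103 mm high, 0.7 kg, loose, already shut.
Not all that is in view belongs to the job. Of the things shaped like the part that bears lid_top, the white one is meant.

How it is judged:
By the outcome, as a careful person would: the job done as asked, in the order asked, and still so for the second after the job is handed in, with the robot touching nothing.
It also fails if it takes over 43 s, if anything falls off the work surface, if the arm or the gripper's body presses on something with over 40 N, if the wrist force passes 120 N, or if a joint passes its speed limit or range.

## Working session

There is one attempt and no reset: what is moved stays moved. The work goes in short steps, Python scripts to look and compute and a shell command to move; the robot and the scene stay as the last step left them, time stands still between calls to the robot, and variables do not carry over. Pictures are saved under pics/ and viewed, and the job is handed in when it is done.

```bash
mkdir -p pics
python3 - <<'E'
from workcell import manip
import cv2, numpy as np
np.set_printoptions(precision=4,suppress=True)
o=manip.get_obs(); print({k:np.round(v,4).tolist() for k,v in o.items()})
for n in ["scene","top"]:
    im=manip.snapshot(n); cv2.imwrite(f"pics/{n}0.png",im[:,:,::-1]); c=manip.camera_info(n); print(n,c["camera_matrix"],c["extrinsics"])
print(manip.camera_info("wrist"))
E
```

```text
{'t': 0.0, 'joints': [1.1907, 0.3781, 0.0796, 1.2744, 0.0, 1.4605], 'joint_velocities': [-0.0013, -0.0009, -0.0004, -0.0005, -0.0013, 0.0011], 'joint_efforts': [0.0009, -46.3603, 26.9876, 0.0209, -0.0002, 0.0], 'eef_pos': [0.153, 0.5535, 0.2101], 'tool_rot': [-3.1395, -0.0002, 2.8718], 'wrist_force': [-0.6948, 0.7105, -0.0609], 'torque': [-0.038, 0.0822, -0.007], 'width': 0.0856}
scene [[482.9745   0.     321.3962]
 [  0.     482.9745 200.8002]
 [  0.       0.       1.    ]] [[ 0.8705  0.4266 -0.2455  0.6539]
 [ 0.4921 -0.764   0.4173 -0.3939]
 [-0.0096 -0.484  -0.875   0.9689]
 [ 0.      0.      0.      1.    ]]
top [[384.9075   0.     319.6668]
 [  0.     384.9075 200.8663]
 [  0.       0.       1.    ]] [[ 0.0224 -0.9951  0.0959  0.3221]
 [-0.9996 -0.0205  0.0201  0.0449]
 [-0.018  -0.0963 -0.9952  0.8715]
 [ 0.      0.      0.      1.    ]]
{'camera_matrix': array([[350.8016,   0.    , 322.6909],
       [  0.    , 350.8016, 196.6475],
       [  0.    ,   0.    ,   1.    ]]), 'T_tool_cam': array([[ 0.0003, -0.9552, -0.2958,  0.0759],
       [ 1.    ,  0.0002,  0.0003, -0.0001],
       [-0.0002, -0.2958,  0.9552, -0.1635],
       [ 0.    ,  0.    ,  0.    ,  1.    ]])}
```

View pics/scene0.png

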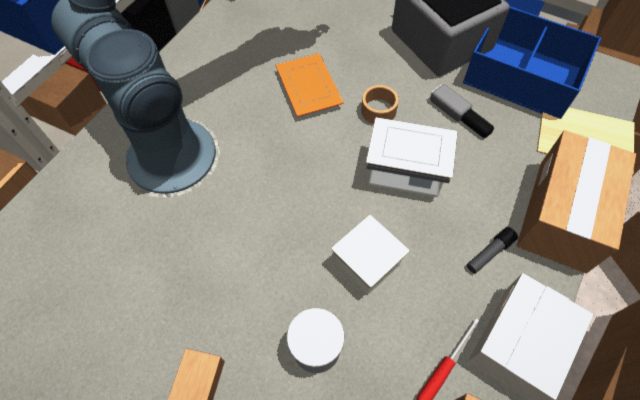

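View pics/top0.png

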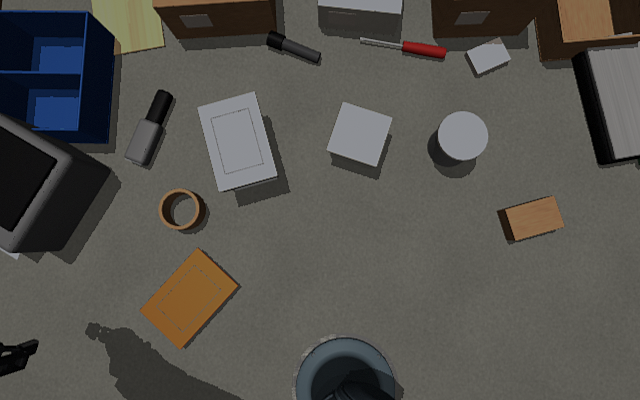

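The white lid shows at about (238,142) in the top view and (412,148) in the scene view; the orange one is a decoy. The square tub is at top (360,133) and the canister at (462,136). Next I'll measure the corners.

```bash
cat > h.py <<'E'
from workcell import manip
import cv2, numpy as np
np.set_printoptions(precision=4,suppress=True)
def ray(n,uv):
    c=manip.camera_info(n);K=np.array(c["camera_matrix"]);E=np.array(c["extrinsics"])
    d=E[:3,:3]@np.linalg.solve(K,[uv[0],uv[1],1]);return E[:3,3],d
def onz(n,uv,z):
    o,d=ray(n,uv);return o+d*(z-o[2])/d[2]
def tri(u1,u2):
    o1,d1=ray("scene",u1);o2,d2=ray("top",u2)
    s=np.linalg.lstsq(np.c_[d1,-d2],o2-o1,rcond=None)[0]
    a=o1+s[0]*d1;b=o2+s[1]*d2;return (a+b)/2,np.linalg.norm(a-b)
def quad(im,seed,thr):
    # bright, colourless connected blob containing seed -> 4 corners by fitted edges
    m=((im.min(2)>thr)&(im.max(2).astype(int)-im.min(2)<25)).astype(np.uint8)*255
    m=cv2.morphologyEx(m,cv2.MORPH_CLOSE,np.ones((5,5),np.uint8))
    n,l,s,c=cv2.connectedComponentsWithStats(m,connectivity=4)
    b=(l==l[seed[1],seed[0]]).astype(np.uint8)
    ct=max(cv2.findContours(b,cv2.RETR_EXTERNAL,cv2.CHAIN_APPROX_NONE)[0],key=cv2.contourArea)
    ap=cv2.approxPolyDP(ct,0.05*cv2.arcLength(ct,True),True)[:,0]
    P=ct[:,0].astype(float)
    if len(ap)!=4: return ap,int(b.sum())
    L=[]
    for i in range(4):
        p,q=ap[i].astype(float),ap[(i+1)%4].astype(float);t=q-p;ln=np.hypot(*t);t/=ln
        r=P-p;al=r@t;di=abs(r@[-t[1],t[0]]);k=(di<2.5)&(al>.12*ln)&(al<.88*ln)
        v=cv2.fitLine(P[k].astype(np.float32),cv2.DIST_HUBER,0,.01,.01)[:,0];L.append(np.cross([v[2],v[3],1],[v[2]+v[0],v[3]+v[1],1]))
    C=np.array([(lambda x:x[:2]/x[2])(np.cross(L[i-1],L[i])) for i in range(4)])
    return C,int(b.sum())
E
python3 - <<'E'
from h import *
for n,seeds in dict(top=[(238,110),(360,133),(462,136)],scene=[(412,147),(370,250),(315,337)]).items():
    im=cv2.imread(f"pics/{n}0.png")[:,:,::-1]
    for s,z in zip(seeds,(.105,.08,.103)):
        print(n,s,im[s[1],s[0]])
        thr=int(im[s[1],s[0]].min()*.8)
        C,a=quad(im,s,thr);print(a,C.tolist() if len(C)<5 else C[:6].tolist())
        W=np.array([onz(n,c,z) for c in C]);print(W[:,:2].tolist(),W.mean(0),np.linalg.norm(W-np.roll(W,-1,0),axis=1))
E
```

```text
top (238, 110) [105 106 108]
172457 [[7.2732995067428665e-06, 120.30631500776862], [-4.908788371014387e-06, 399.0], [1385.5699033584503, 399.0], [456.7694466764011, 34.263105908358206]]
[[0.5501553868411684, 0.7271830125470167], [-0.001634485251812201, 0.6699336937330258], [0.07393830161274467, -1.8867316795370381], [0.7490089975577228, -0.21628984061092063]] [ 0.3429 -0.1765  0.105 ] [0.5548 2.5578 1.8017 0.9642]
top (360, 133) [141 143 148]
2740 [[342.77562087347803, 101.2904805851326], [326.189917394458, 149.36899862910272], [375.6640822133005, 165.91663890220894], [391.83772763175324, 117.57615305259694]]
[[0.6111396006901801, 0.016682957074997066], [0.5069241425820527, 0.04963711121112478], [0.47377982866691026, -0.05392227018174178], [0.5774767905595826, -0.08698395215250668]] [ 0.5423 -0.0186  0.08  ] [0.1093 0.1087 0.1088 0.109 ]
top (462, 136) [141 143 148]
1924 [[454, 112], [440, 124], [440, 145], [474, 157], [486, 127]]
[[0.583821691330471, -0.20941555888940358], [0.5582689969897964, -0.18084329430273496], [0.5147297642087211, -0.18051396357311372], [0.49131891590436405, -
[... 760 characters left out ...]
038015702, 0.051039761165077635], [0.47353359978791054, -0.052577439364628276], [0.5778674029614234, -0.08703218862575973], [0.6123807188270337, 0.018165797886859347]] [ 0.5428 -0.0176  0.08  ] [0.109  0.1099 0.1107 0.1099]
scene (315, 337) [240 242 245]Traceback (most recent call last):
  File "<stdin>", line 7, in <module>
  File "h.py", line 27, in quad
    v=cv2.fitLine(P[k].astype(np.float32),cv2.DIST_HUBER,0,.01,.01)[:,0];L.append(np.cross([v[2],v[3],1],[v[2]+v[0],v[3]+v[1],1]))
      ~~~~~~~~~~~^^^^^^^^^^^^^^^^^^^^^^^^^^^^^^^^^^^^^^^^^^^^^^^^^^
cv2.error: OpenCV(4.12.0) /io/opencv/modules/imgproc/src/linefit.cpp:50: error: (-215:Assertion failed) count > 0 in function 'fitLine2D_wods'
```

Run:
```python
from h import *
im=cv2.imread("pics/top0.png")[:,:,::-1]
C,a=quad(im,(225,105),115);print(a,C)
W=np.array([onz("top",c,.105) for c in C]);print(W,W.mean(0),np.linalg.norm(W-np.roll(W,-1,0),axis=1))
im=cv2.imread("pics/scene0.png")[:,:,::-1]
D,a=quad(im,(412,147),190)
V=np.array([onz("scene",c,.105) for c in D])
for c,w in zip(C,W):
    j=np.argmin(np.linalg.norm(V-w,axis=1));print("tri",*tri(D[j],c))
for Q in (W,V):
    e=[Q[i]-Q[i-1] for i in range(4)]
    e=[v*np.sign(v[0]) for v in e if np.linalg.norm(v)>.15]; print("yaw long",[np.degrees(np.arctan2(v[1],v[0])) for v in e])
```

```text
5273 [[253.6882  91.1386]
 [197.1186 107.0531]
 [218.6846 190.7799]
 [276.429  174.5518]]
[[0.6207 0.2017 0.105 ]
 [0.585  0.3173 0.105 ]
 [0.4122 0.2644 0.105 ]
 [0.4475 0.1488 0.105 ]] [0.5164 0.233  0.105 ] [0.1211 0.1808 0.1208 0.181 ]
tri [0.6208 0.2017 0.1052] 0.00037765160936517416
tri [0.5852 0.3175 0.106 ] 0.001273375601493722
tri [0.4123 0.2644 0.1055] 0.00045389142782650545
tri [0.4479 0.1491 0.1049] 0.0007436575532814663
yaw long [np.float64(16.96458429860671), np.float64(17.04087679178973)]
yaw long [np.float64(17.307797578040663), np.float64(16.98810964720513)]
```

```bash
cat > go.py <<'E'
from h import *
import sys
from scipy.spatial.transform import Rotation as Rn
c=np.array([.5165,.2335]);a=np.radians(17.05);u=np.array([np.cos(a),np.sin(a)]);v=np.array([-u[1],u[0]])
S=dict(A=(1,1),B=(-1,1),C=(-1,-1),D=(1,-1))
o=manip.get_obs();R=Rn.from_euler('xyz',o["tool_rot"]).as_matrix();p=np.array(o["eef_pos"])
for k in sys.argv[2:]:
    s=S[k];t=np.r_[c+.077*s[0]*u+.047*s[1]*v,float(sys.argv[1])]
    print(k,t,"units",R.T@(t-p)/.05)
print("t",o["t"],p,np.array(o["tool_rot"]),"F",np.array(o["wrist_force"]),o["width"])
E
python3 go.py .13 A B C D; python3 go.py .20 B
```

```text
A [0.5763 0.301  0.13  ] units [-9.5067 -2.6103  1.6081]
B [0.4291 0.2559 0.13  ] units [-6.9093 -4.2657  1.6115]
C [0.4567 0.166  0.13  ] units [-7.9197 -5.8511  1.6141]
D [0.6039 0.2111 0.13  ] units [-10.5171  -4.1958   1.6107]
t 0.1 [0.153  0.5536 0.2103] [-3.1398 -0.0002  2.8718] F [-0.188  -0.8419  0.8386] 0.0852541030531994
B [0.4291 0.2559 0.2   ] units [-6.909  -4.2681  0.2115]
t 0.1 [0.153  0.5536 0.2103] [-3.1398 -0.0002  2.8718] F [-0.188  -0.8419  0.8386] 0.0852541030531994
```

```bash
python3 -m handwheel '[{"hand":-1},{"dx":-0.5,"dy":-0.35,"hand":-1}]'; python3 go.py .20 B
```

```text
B [0.4291 0.2559 0.2   ] units [-6.909  -4.2681  0.2115]
t 0.1 [0.153  0.5536 0.2103] [-3.1398 -0.0002  2.8718] F [-0.188  -0.8419  0.8386] 0.0852541030531994$[0]: bad value
```

```bash
python3 -m handwheel '[{"dx":-0.5,"dy":-0.3,"dz":0,"wx":0,"wy":0,"wz":0,"hand":-1},{"dx":-0.5,"dy":-0.3,"dz":0,"wx":0,"wy":0,"wz":0,"hand":-1}]'; python3 go.py .20 B
```

```text
t: 0.35
eef_pos: [0.1926, 0.511, 0.2088]
tool_rot: [-3.138, -0.001, 2.875]
wrist_force: [0.1, 0.9, -0.1]
width: 0.0514
B [0.4291 0.2559 0.2   ] units [-5.9065 -3.6768  0.1862]
t 0.35 [0.1926 0.511  0.2088] [-3.1377 -0.0008  2.8754] F [ 0.0647  0.9339 -0.086 ] 0.05143699308102941
```

```bash
python3 -m handwheel '[{"dx":-0.8,"dy":-0.5,"dz":0,"wx":0,"wy":0,"wz":0,"hand":-1},{"dx":-0.8,"dy":-0.5,"dz":0,"wx":0,"wy":0,"wz":0,"hand":-1},{"dx":-0.8,"dy":-0.5,"dz":0,"wx":0,"wy":0,"wz":0,"hand":-1},{"dx":-0.8,"dy":-0.5,"dz":0,"wx":0,"wy":0,"wz":0,"hand":-1},{"dx":-0.8,"dy":-0.5,"dz":0,"wx":0,"wy":0,"wz":0,"hand":-1}]'; python3 go.py .14 B
```

```text
t: 0.98
eef_pos: [0.3553, 0.3322, 0.2069]
tool_rot: [-3.134, -0.002, 2.879]
wrist_force: [-0.1, -0.4, 0.1]
width: -0.0
B [0.4291 0.2559 0.14  ] units [-1.8254 -1.0813  1.3409]
t 0.975 [0.3553 0.3322 0.2069] [-3.1343 -0.0025  2.8793] F [-0.0879 -0.4354  0.1225] -3.908545937459315e-05
```

```bash
python3 -m handwheel '[{"dx":-0.6,"dy":-0.35,"dz":0,"wx":0,"wy":0,"wz":0,"hand":-1},{"dx":-0.6,"dy":-0.35,"dz":0,"wx":0,"wy":0,"wz":0,"hand":-1},{"dx":-0.6,"dy":-0.35,"dz":0.3,"wx":0,"wy":0,"wz":0,"hand":-1},{"dx":0,"dy":0,"dz":0.5,"wx":0,"wy":0,"wz":0,"hand":-1},{"dx":0,"dy":0,"dz":0.5,"wx":0,"wy":0,"wz":0,"hand":-1}]'; python3 go.py .105 B
```

```text
t: 1.6
eef_pos: [0.4334, 0.2519, 0.1406]
tool_rot: [-3.135, -0.001, 2.872]
wrist_force: [-0.1, -0.7, 0.6]
width: 0.0003
B [0.4291 0.2559 0.105 ] units [0.1031 0.0585 0.7125]
t 1.6 [0.4334 0.2519 0.1406] [-3.1349 -0.0007  2.8724] F [-0.1338 -0.74    0.5664] 0.00025281308226383963
```

```bash
python3 -m handwheel '[{"dx":0.1,"dy":0.06,"dz":0.3,"wx":0,"wy":0,"wz":0,"hand":-1},{"dx":0,"dy":0,"dz":0.3,"wx":0,"wy":0,"wz":0,"hand":-1},{"dx":0,"dy":0,"dz":0.1,"wx":0,"wy":0,"wz":0,"hand":-1}]'; python3 go.py .0965 B
python3 -m handwheel '[{"dx":0,"dy":0,"dz":0.06,"wx":0,"wy":0,"wz":0,"hand":-1},{"dx":0,"dy":0,"dz":0.06,"wx":0,"wy":0,"wz":0,"hand":-1}]'; python3 go.py .0965 B
```

```text
t: 1.98
eef_pos: [0.4265, 0.2543, 0.1015]
tool_rot: [-3.131, -0.006, 2.871]
wrist_force: [-0.7, -0.1, 0.1]
width: 0.0002
B [0.4291 0.2559 0.0965] units [-0.0418  0.0449  0.0996]
t 1.975 [0.4265 0.2543 0.1015] [-3.1308 -0.0059  2.8714] F [-0.7132 -0.1411  0.1114] 0.00015786983334164926
t: 2.22
eef_pos: [0.4266, 0.2543, 0.0956]
tool_rot: [-3.131, -0.006, 2.871]
wrist_force: [-0.3, 1.0, 0.4]
width: 0.0001
B [0.4291 0.2559 0.0965] units [-0.0391  0.0426 -0.0192]
t 2.225 [0.4266 0.2543 0.0956] [-3.1309 -0.0057  2.8713] F [-0.3295  1.0059  0.3859] 0.00010567065365277695
```

No contact force at lid height, so I'm looking before going lower.

Run:
```python
from h import *
im=manip.snapshot("scene"); cv2.imwrite("pics/scene1.png",im[:,:,::-1]); 
w=manip.snapshot("wrist"); cv2.imwrite("pics/wrist1.png",w[:,:,::-1])
c=im[80:230,320:500]; cv2.imwrite("pics/scene1c.png",cv2.resize(c[:,:,::-1],None,fx=4,fy=4))
print(manip.get_obs()["eef_pos"],manip.get_obs()["wrist_force"])
```

```text
[0.4265 0.2542 0.0954] [ 0.2348 -0.8684  0.709 ]
```

View pics/scene1c.png

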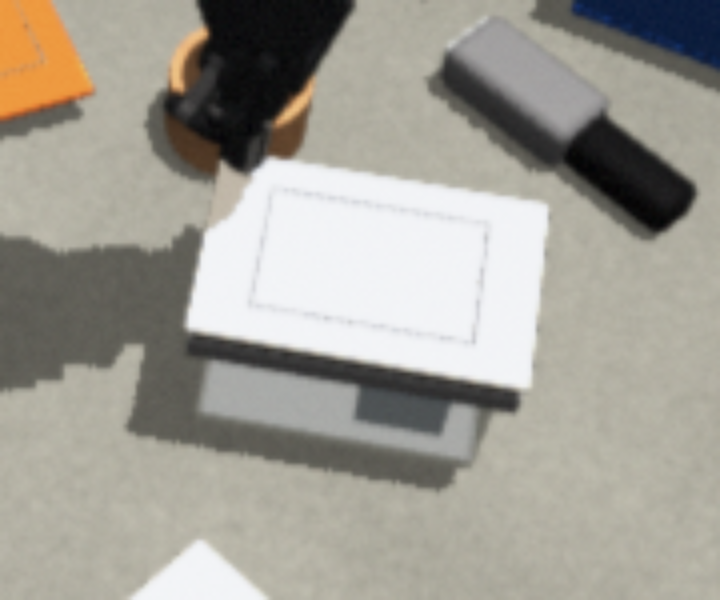

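View pics/wrist1.png

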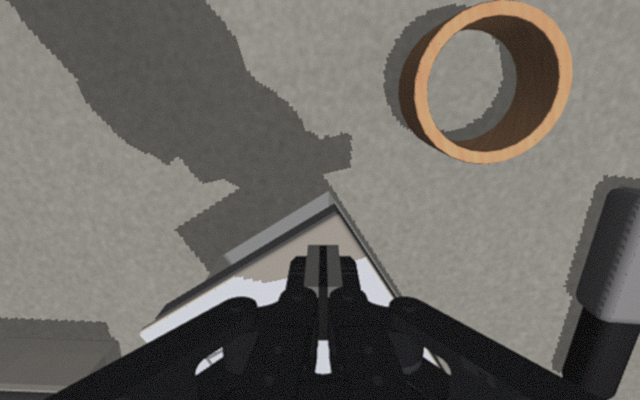

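Run:
```python
from h import *
def proj(n,X):
    c=manip.camera_info(n);E=np.linalg.inv(c["extrinsics"]);q=c["camera_matrix"]@(E@np.r_[X,1])[:3];return q[:2]/q[2]
for z in (.0955,.105): print(proj("scene",[.4266,.2543,z]))
C,a=quad(cv2.imread("pics/scene1.png")[:,:,::-1],(412,147),190);print(a,C)
for z in(.105,):
  for c in C: print(onz("scene",c,z))
im=cv2.imread("pics/scene1.png")[105:135,360:400]; cv2.imwrite("pics/z1.png",cv2.resize(im,None,fx=16,fy=16,interpolation=cv2.INTER_NEAREST))
im=cv2.imread("pics/wrist1.png")[180:320,240:420]; cv2.imwrite("pics/z2.png",cv2.resize(im,None,fx=4,fy=4,interpolation=cv2.INTER_NEAREST))
```

```text
[378.7356 125.7546]
[379.1355 123.126 ]
3816 [[365.6663 161.1388]
 [451.4936 176.4051]
 [456.5475 130.7721]
 [384.4205 118.6546]]
[0.4465 0.1487 0.105 ]
[0.6209 0.202  0.105 ]
[0.5857 0.3184 0.105 ]
[0.4314 0.2714 0.105 ]
```

View pics/z1.png

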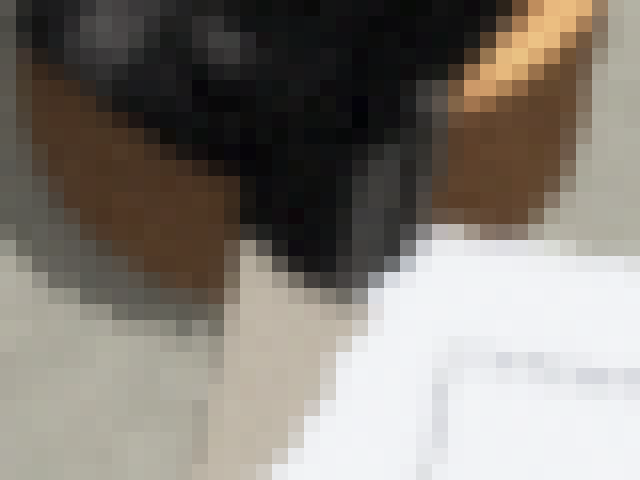

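View pics/z2.png

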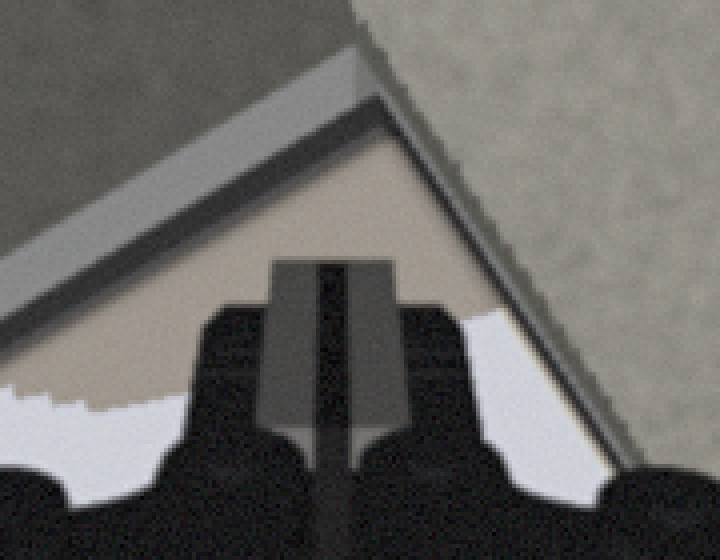

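```bash
python3 - <<'E'
from h import *
from scipy.spatial.transform import Rotation as Rn
o=manip.get_obs();R=Rn.from_euler('xyz',o["tool_rot"]).as_matrix();p=np.array(o["eef_pos"])
c=manip.camera_info("wrist");K=c["camera_matrix"];T=np.array(c["T_tool_cam"])
d=R@T[:3,:3]@np.linalg.solve(K,[335,203.75,1]);og=p+R@T[:3,3]
for z in(.0965,.105,.11):print(z,og+d*(z-og[2])/d[2])
E
python3 -m handwheel '[{"dx":0,"dy":0,"dz":0.05,"wx":0,"wy":0,"wz":0,"hand":-1}]'
```

```text
0.0965 [0.4069 0.2658 0.0965]
0.105 [0.4042 0.2664 0.105 ]
0.11 [0.4026 0.2667 0.11  ]
t: 2.45
eef_pos: [0.427, 0.2545, 0.0934]
tool_rot: [-3.131, -0.005, 2.871]
wrist_force: [-1.0, -0.6, -0.3]
width: 0.0001
```

```bash
cat > w.py <<'E'
from h import *
from scipy.spatial.transform import Rotation as Rn
def wray(o,uv):
    R=Rn.from_euler('xyz',o["tool_rot"]).as_matrix();p=np.array(o["eef_pos"])
    c=manip.camera_info("wrist");K=c["camera_matrix"];T=np.array(c["T_tool_cam"])
    return p+R@T[:3,3],R@T[:3,:3]@np.linalg.solve(K,[uv[0],uv[1],1])
def wproj(o,X):
    R=Rn.from_euler('xyz',o["tool_rot"]).as_matrix();p=np.array(o["eef_pos"])
    c=manip.camera_info("wrist");K=c["camera_matrix"];T=np.array(c["T_tool_cam"])
    q=np.linalg.inv(T)@np.r_[R.T@(np.array(X)-p),1];q=K@q[:3];return q[:2]/q[2]
E
python3 - <<'E'
from w import *
o=manip.get_obs();o=dict(o);o["eef_pos"]=np.array([.4265,.2542,.0954])
og,d=wray(o,(336.75,211.75))
for z in(.0965,.1,.105):print(z,og+d*(z-og[2])/d[2])
for z in (.0965,.105): print(wproj(o,[.4115,.2648,z]))
im=manip.snapshot("wrist"); cv2.imwrite("pics/wrist2.png",im[:,:,::-1]);cv2.imwrite("pics/z3.png",cv2.resize(im[160:330,220:440,::-1],None,fx=3.5,fy=3.5,interpolation=cv2.INTER_CUBIC))
o=manip.get_obs();print(o["eef_pos"],o["wrist_force"],o["joint_efforts"])
E
```

```text
0.0965 [0.4111 0.2656 0.0965]
0.1 [0.4099 0.2658 0.1   ]
0.105 [0.4081 0.2661 0.105 ]
[335.443  212.8764]
[335.8937 218.9584]
[0.4267 0.2543 0.093 ] [0.6191 0.3153 0.3829] [  0.0227 -40.6321  24.6964   0.1467  -0.0179  -0.    ]
```

View pics/z3.png

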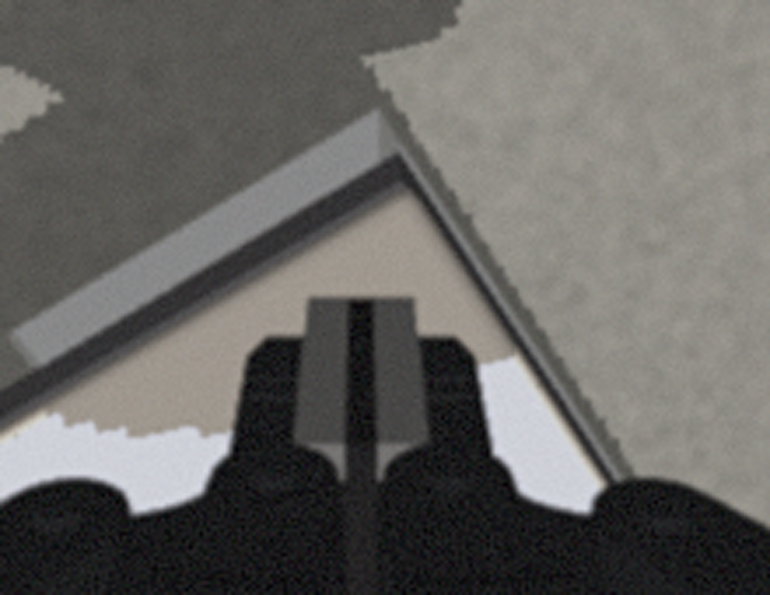

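No contact yet: the lid corner keeps shifting relative to the camera as I descend, so the tip is still above the lid. I'll continue down gently and watch the force.

```bash
python3 -m handwheel '[{"dx":0,"dy":0,"dz":0.06,"wx":0,"wy":0,"wz":0,"hand":-1},{"dx":0,"dy":0,"dz":0.0,"wx":0,"wy":0,"wz":0,"hand":-1}]';python3 -m handwheel '[{"dx":0,"dy":0,"dz":0.06,"wx":0,"wy":0,"wz":0,"hand":-1},{"dx":0,"dy":0,"dz":0.0,"wx":0,"wy":0,"wz":0,"hand":-1}]'
python3 - <<'E'
from w import *
im=manip.snapshot("scene"); cv2.imwrite("pics/s4.png",im[:,:,::-1]);cv2.imwrite("pics/z4.png",cv2.resize(im[85:205,340:480,::-1],None,fx=5,fy=5,interpolation=cv2.INTER_CUBIC))
im=manip.snapshot("top"); cv2.imwrite("pics/t4.png",im[:,:,::-1]);cv2.imwrite("pics/z5.png",cv2.resize(im[80:220,170:310,::-1],None,fx=4,fy=4,interpolation=cv2.INTER_CUBIC))
E
```

```text
t: 2.75
eef_pos: [0.4268, 0.2543, 0.0899]
tool_rot: [-3.131, -0.005, 2.871]
wrist_force: [0.2, -0.3, 0.1]
width: -0.0002
t: 3.0
eef_pos: [0.4268, 0.2543, 0.0867]
tool_rot: [-3.131, -0.005, 2.871]
wrist_force: [0.5, 0.2, -0.7]
width: -0.0001
```

View pics/z4.png

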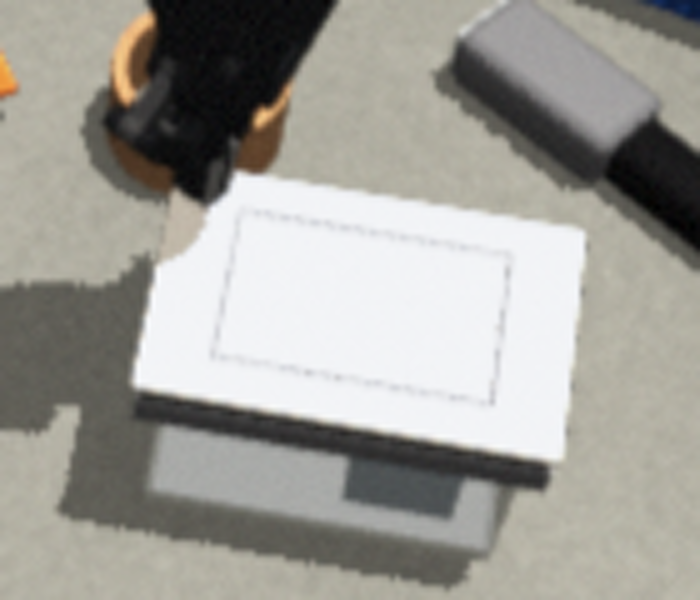

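View pics/z5.png

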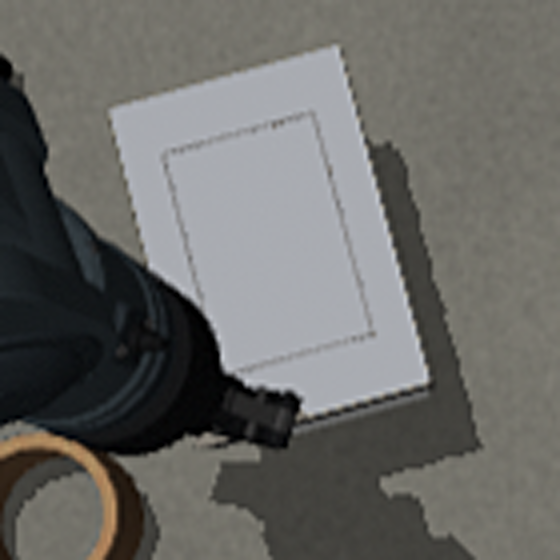

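```bash
python3 -m handwheel '[{"dx":0,"dy":0,"dz":0.06,"wx":0,"wy":0,"wz":0,"hand":-1},{"dx":0,"dy":0,"dz":0.0,"wx":0,"wy":0,"wz":0,"hand":-1}]';python3 -m handwheel '[{"dx":0,"dy":0,"dz":0.06,"wx":0,"wy":0,"wz":0,"hand":-1},{"dx":0,"dy":0,"dz":0.0,"wx":0,"wy":0,"wz":0,"hand":-1}]'
python3 - <<'E'
from w import *
im=manip.snapshot("scene"); cv2.imwrite("pics/s5.png",im[:,:,::-1]);cv2.imwrite("pics/z6.png",cv2.resize(im[85:205,340:480,::-1],None,fx=5,fy=5,interpolation=cv2.INTER_CUBIC))
im=manip.snapshot("wrist"); cv2.imwrite("pics/w5.png",im[:,:,::-1]);cv2.imwrite("pics/z7.png",cv2.resize(im[160:330,220:440,::-1],None,fx=3.5,fy=3.5,interpolation=cv2.INTER_CUBIC))
print(onz("scene",(381,126),.105))
E
```

```text
t: 3.35
eef_pos: [0.4274, 0.2546, 0.0844]
tool_rot: [-3.132, -0.004, 2.871]
wrist_force: [-0.1, -0.5, 0.3]
width: 0.0003
t: 3.6
eef_pos: [0.4275, 0.2549, 0.0825]
tool_rot: [-3.133, -0.003, 2.872]
wrist_force: [-1.2, -0.0, 0.2]
width: 0.0
[0.4338 0.2491 0.105 ]
```

View pics/z6.png

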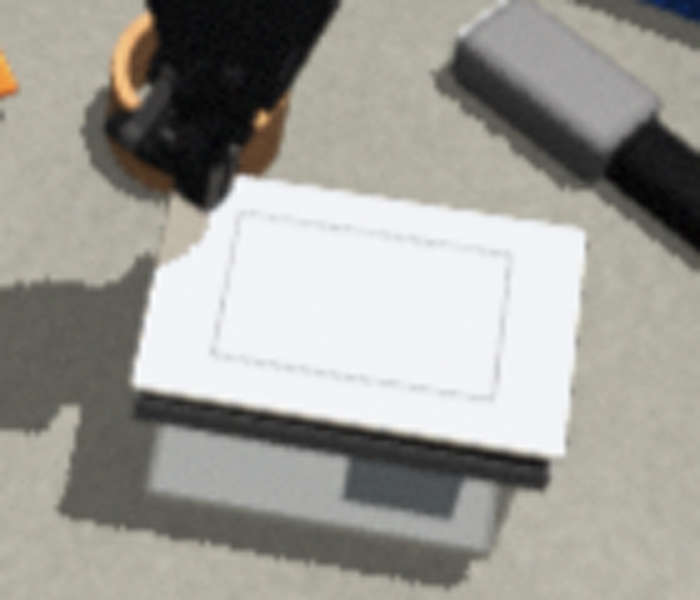

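View pics/z7.png

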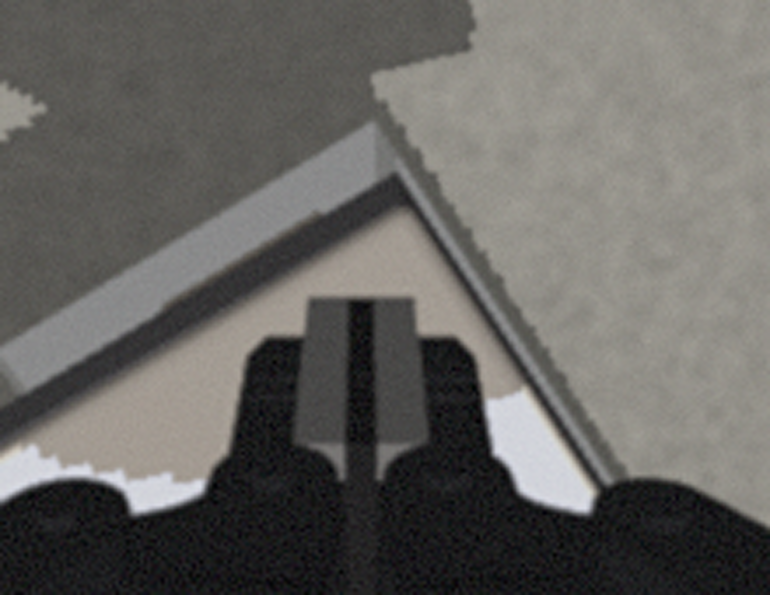

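Contact was made: the opposite corner is rising and the moves are falling short. The reading at contact was about 0.0855, so the measured z runs roughly 19 mm low against the physical tip. I'll press on relative to that contact, with the last row still pushing so the force shows.

```bash
python3 -m handwheel '[{"dx":0,"dy":0,"dz":0.06,"wx":0,"wy":0,"wz":0,"hand":-1}]';python3 -m handwheel '[{"dx":0,"dy":0,"dz":0.06,"wx":0,"wy":0,"wz":0,"hand":-1}]'
python3 - <<'E'
from h import *
print(manip.get_obs()["joint_efforts"])
E
```

```text
t: 3.82
eef_pos: [0.4276, 0.255, 0.0802]
tool_rot: [-3.134, -0.003, 2.872]
wrist_force: [-4.7, -0.2, 12.1]
width: -0.0001
t: 3.95
eef_pos: [0.4275, 0.2552, 0.0782]
tool_rot: [-3.134, -0.003, 2.872]
wrist_force: [-4.4, -1.5, 12.8]
width: 0.0002
[ -0.635  -34.5462  22.4287  -1.8188  -0.1303  -0.0204]
```

```bash
for i in 1; do python3 -m handwheel '[{"dx":0,"dy":0,"dz":0.06,"wx":0,"wy":0,"wz":0,"hand":-1}]'; done; python3 -m handwheel '[{"dx":0,"dy":0,"dz":0.06,"wx":0,"wy":0,"wz":0,"hand":-1}]'
```

```text
t: 4.08
eef_pos: [0.4277, 0.2553, 0.0774]
tool_rot: [-3.135, -0.002, 2.872]
wrist_force: [-9.7, -4.0, 31.8]
width: 0.0001
t: 4.2
eef_pos: [0.4277, 0.2553, 0.0774]
tool_rot: [-3.136, -0.001, 2.872]
wrist_force: [-11.3, -4.0, 32.0]
width: -0.0
```

B is home: a hard stop at reading 0.0774, which is the 96.5 mm height plus the 19 mm offset. Lifting and going on to C.

```bash
python3 -m handwheel '[{"dx":0,"dy":0,"dz":-0.4,"wx":0,"wy":0,"wz":0,"hand":-1},{"dx":0,"dy":0,"dz":-0.4,"wx":0,"wy":0,"wz":0,"hand":-1}]'; python3 go.py .115 C
```

```text
t: 4.45
eef_pos: [0.4266, 0.255, 0.1174]
tool_rot: [-3.134, -0.002, 2.872]
wrist_force: [0.3, 0.1, -0.2]
width: 0.0001
C [0.4567 0.166  0.115 ] units [-1.0543 -1.555   0.0562]
t 4.45 [0.4266 0.255  0.1174] [-3.1342 -0.0024  2.8719] F [ 0.2518  0.1456 -0.1539] 0.00014984381571296027
```

```bash
python3 -m handwheel '[{"dx":-0.35,"dy":-0.52,"dz":0,"wx":0,"wy":0,"wz":0,"hand":-1},{"dx":-0.35,"dy":-0.52,"dz":0,"wx":0,"wy":0,"wz":0,"hand":-1},{"dx":-0.35,"dy":-0.52,"dz":0,"wx":0,"wy":0,"wz":0,"hand":-1},{"dx":0,"dy":0,"dz":0,"wx":0,"wy":0,"wz":0,"hand":-1}]'; python3 go.py .095 C
```

```text
t: 4.95
eef_pos: [0.4589, 0.1646, 0.1187]
tool_rot: [-3.137, 0.001, 2.874]
wrist_force: [-0.8, 1.2, -0.4]
width: -0.0002
C [0.4567 0.166  0.095 ] units [0.0517 0.0176 0.4737]
t 4.95 [0.4589 0.1646 0.1187] [-3.1365  0.0008  2.8738] F [-0.7743  1.1526 -0.4362] -0.00019336852760080522
```

```bash
python3 -m handwheel '[{"dx":0.05,"dy":0.02,"dz":0.3,"wx":0,"wy":0,"wz":0,"hand":-1},{"dx":0,"dy":0,"dz":0.2,"wx":0,"wy":0,"wz":0,"hand":-1},{"dx":0,"dy":0,"dz":0.1,"wx":0,"wy":0,"wz":0,"hand":-1},{"dx":0,"dy":0,"dz":0.06,"wx":0,"wy":0,"wz":0,"hand":-1},{"dx":0,"dy":0,"dz":0.06,"wx":0,"wy":0,"wz":0,"hand":-1}]'
```

```text
t: 5.58
eef_pos: [0.4564, 0.1677, 0.0822]
tool_rot: [-3.137, 0.001, 2.875]
wrist_force: [-3.1, -2.1, 9.1]
width: 0.0001
```

```bash
python3 -m handwheel '[{"dx":0,"dy":0,"dz":0.06,"wx":0,"wy":0,"wz":0,"hand":-1},{"dx":0,"dy":0,"dz":0.06,"wx":0,"wy":0,"wz":0,"hand":-1}]'
```

```text
t: 5.82
eef_pos: [0.4563, 0.1677, 0.0783]
tool_rot: [-3.137, 0.002, 2.876]
wrist_force: [-4.0, -1.2, 8.7]
width: 0.0
```

```bash
python3 -m handwheel '[{"dx":0,"dy":0,"dz":0.06,"wx":0,"wy":0,"wz":0,"hand":-1},{"dx":0,"dy":0,"dz":0.06,"wx":0,"wy":0,"wz":0,"hand":-1}]'; python3 -m handwheel '[{"dx":0,"dy":0,"dz":0.06,"wx":0,"wy":0,"wz":0,"hand":-1}]'
```

```text
t: 6.08
eef_pos: [0.4564, 0.1677, 0.0765]
tool_rot: [-3.136, 0.004, 2.877]
wrist_force: [-11.0, -3.9, 33.2]
width: 0.0003
t: 6.2
eef_pos: [0.4565, 0.1676, 0.0766]
tool_rot: [-3.137, 0.006, 2.877]
wrist_force: [-10.1, -3.3, 26.3]
width: 0.0
```

```bash
python3 -m handwheel '[{"dx":0,"dy":0,"dz":-0.4,"wx":0,"wy":0,"wz":0,"hand":-1},{"dx":0,"dy":0,"dz":-0.4,"wx":0,"wy":0,"wz":0,"hand":-1}]'; python3 go.py .118 D
```

```text
t: 6.45
eef_pos: [0.4554, 0.1681, 0.1177]
tool_rot: [-3.136, 0.005, 2.878]
wrist_force: [0.3, 0.0, 0.6]
width: 0.0003
D [0.6039 0.2111 0.118 ] units [-2.6418  1.6055 -0.002 ]
t 6.45 [0.4554 0.1681 0.1177] [-3.1362  0.0051  2.8776] F [0.2851 0.0463 0.6199] 0.00027626893575808265
```

C is home too, with a hard stop at 0.0766. Next is D.

```bash
python3 -m handwheel '[{"dx":-0.66,"dy":0.4,"dz":0,"wx":0,"wy":0,"wz":0,"hand":-1},{"dx":-0.66,"dy":0.4,"dz":0,"wx":0,"wy":0,"wz":0,"hand":-1},{"dx":-0.66,"dy":0.4,"dz":0,"wx":0,"wy":0,"wz":0,"hand":-1},{"dx":-0.66,"dy":0.4,"dz":0,"wx":0,"wy":0,"wz":0,"hand":-1},{"dx":0,"dy":0,"dz":0,"wx":0,"wy":0,"wz":0,"hand":-1}]'; python3 go.py .095 D
```

```text
t: 7.08
eef_pos: [0.6096, 0.2139, 0.1212]
tool_rot: [-3.139, 0.011, 2.879]
wrist_force: [0.1, -0.2, -0.5]
width: -0.0004
D [0.6039 0.2111 0.095 ] units [ 0.1012 -0.0818  0.524 ]
t 7.075 [0.6096 0.2139 0.1212] [-3.1395  0.0106  2.8791] F [ 0.0853 -0.1598 -0.4866] -0.00042554269023192245
```

```bash
python3 -m handwheel '[{"dx":0.1,"dy":-0.08,"dz":0.1,"wx":0,"wy":0,"wz":0,"hand":-1},{"dx":0,"dy":0,"dz":0.2,"wx":0,"wy":0,"wz":0,"hand":-1},{"dx":0,"dy":0,"dz":0.1,"wx":0,"wy":0,"wz":0,"hand":-1}]'; python3 -m handwheel '[{"dx":0,"dy":0,"dz":0.1,"wx":0,"wy":0,"wz":0,"hand":-1},{"dx":0,"dy":0,"dz":0.06,"wx":0,"wy":0,"wz":0,"hand":-1},{"dx":0,"dy":0,"dz":0.06,"wx":0,"wy":0,"wz":0,"hand":-1}]'; python3 go.py .0775 D
```

```text
t: 7.45
eef_pos: [0.6008, 0.2107, 0.1001]
tool_rot: [-3.139, 0.009, 2.88]
wrist_force: [-0.5, 0.4, -0.1]
width: 0.0001
t: 7.82
eef_pos: [0.5996, 0.2104, 0.0883]
tool_rot: [-3.138, 0.008, 2.88]
wrist_force: [0.2, 0.0, 0.1]
width: 0.0001
D [0.6039 0.2111 0.0775] units [-0.0765  0.0378  0.2155]
t 7.825 [0.5996 0.2104 0.0883] [-3.138   0.0079  2.8795] F [0.1799 0.0313 0.1477] 5.766346843306123e-05
```

```bash
python3 -m handwheel '[{"dx":-0.08,"dy":0.03,"dz":0.0,"wx":0,"wy":0,"wz":0,"hand":-1},{"dx":0,"dy":0,"dz":0.06,"wx":0,"wy":0,"wz":0,"hand":-1},{"dx":0,"dy":0,"dz":0.06,"wx":0,"wy":0,"wz":0,"hand":-1},{"dx":0,"dy":0,"dz":0.06,"wx":0,"wy":0,"wz":0,"hand":-1},{"dx":0,"dy":0,"dz":0.06,"wx":0,"wy":0,"wz":0,"hand":-1}]'; python3 -m handwheel '[{"dx":0,"dy":0,"dz":0.06,"wx":0,"wy":0,"wz":0,"hand":-1},{"dx":0,"dy":0,"dz":0.06,"wx":0,"wy":0,"wz":0,"hand":-1}]'
```

```text
t: 8.45
eef_pos: [0.6052, 0.2108, 0.0806]
tool_rot: [-3.139, 0.011, 2.88]
wrist_force: [-5.0, -0.9, 9.9]
width: 0.0002
t: 8.7
eef_pos: [0.6054, 0.2107, 0.0784]
tool_rot: [-3.14, 0.013, 2.88]
wrist_force: [-5.2, -1.2, 11.3]
width: 0.0001
```

```bash
python3 -m handwheel '[{"dx":0,"dy":0,"dz":0.06,"wx":0,"wy":0,"wz":0,"hand":-1},{"dx":0,"dy":0,"dz":0.06,"wx":0,"wy":0,"wz":0,"hand":-1}]'
```

```text
t: 8.95
eef_pos: [0.6057, 0.2107, 0.0772]
tool_rot: [-3.141, 0.016, 2.88]
wrist_force: [-7.5, -2.3, 19.7]
width: 0.0001
```

```bash
python3 -m handwheel '[{"dx":0,"dy":0,"dz":0.08,"wx":0,"wy":0,"wz":0,"hand":-1},{"dx":0,"dy":0,"dz":0.08,"wx":0,"wy":0,"wz":0,"hand":-1}]'
```

```text
t: 9.2
eef_pos: [0.6058, 0.2107, 0.0771]
tool_rot: [3.14, 0.02, 2.881]
wrist_force: [-10.1, -2.9, 23.3]
width: 0.0003
```

```bash
python3 -m handwheel '[{"dx":0,"dy":0,"dz":-0.4,"wx":0,"wy":0,"wz":0,"hand":-1},{"dx":0,"dy":0,"dz":-0.4,"wx":0,"wy":0,"wz":0,"hand":-1}]'; python3 go.py .118 A
```

```text
t: 9.45
eef_pos: [0.6039, 0.2106, 0.1176]
tool_rot: [3.141, 0.018, 2.881]
wrist_force: [0.4, 0.0, 0.5]
width: 0.0001
A [0.5763 0.301  0.118 ] units [ 0.9991  1.6052 -0.0265]
t 9.45 [0.6039 0.2106 0.1176] [3.1412 0.0182 2.8805] F [0.414  0.0402 0.5074] 9.104096586507658e-05
```

D has stopped hard at 0.0771, and A is the last corner.

```bash
python3 -m handwheel '[{"dx":0.33,"dy":0.53,"dz":0,"wx":0,"wy":-0.005,"wz":0,"hand":-1},{"dx":0.33,"dy":0.53,"dz":0,"wx":0,"wy":0,"wz":0,"hand":-1},{"dx":0.33,"dy":0.53,"dz":0,"wx":0,"wy":0,"wz":0,"hand":-1},{"dx":0,"dy":0,"dz":0.2,"wx":0,"wy":0,"wz":0,"hand":-1},{"dx":0,"dy":0,"dz":0,"wx":0,"wy":0,"wz":0,"hand":-1}]'; python3 go.py .095 A
```

```text
t: 10.07
eef_pos: [0.5791, 0.3021, 0.1081]
tool_rot: [3.139, 0.039, 2.878]
wrist_force: [-0.3, -0.3, -0.4]
width: -0.0
A [0.5763 0.301  0.095 ] units [ 0.0574 -0.0352  0.2598]
t 10.075 [0.5791 0.3021 0.1081] [3.1387 0.0394 2.8785] F [-0.3314 -0.3441 -0.3638] -1.678804792147191e-05
```

```bash
python3 -m handwheel '[{"dx":0.05,"dy":-0.03,"dz":0.1,"wx":0,"wy":0.012,"wz":0,"hand":-1},{"dx":0,"dy":0,"dz":0.1,"wx":0,"wy":0,"wz":0,"hand":-1}]'; python3 -m handwheel '[{"dx":0,"dy":0,"dz":0.06,"wx":0,"wy":0,"wz":0,"hand":-1},{"dx":0,"dy":0,"dz":0.06,"wx":0,"wy":0,"wz":0,"hand":-1},{"dx":0,"dy":0,"dz":0.06,"wx":0,"wy":0,"wz":0,"hand":-1}]'; python3 go.py .077 A
```

```text
t: 10.32
eef_pos: [0.5771, 0.2996, 0.0977]
tool_rot: [3.139, -0.0, 2.876]
wrist_force: [-0.0, -0.8, 1.2]
width: 0.0006
t: 10.7
eef_pos: [0.5777, 0.2983, 0.0877]
tool_rot: [3.139, -0.001, 2.874]
wrist_force: [-0.7, 0.1, 0.2]
width: -0.0001
A [0.5763 0.301  0.077 ] units [0.0403 0.0451 0.2133]
t 10.7 [0.5777 0.2983 0.0877] [ 3.1393 -0.0007  2.8744] F [-0.6716  0.1256  0.1891] -0.00014790555795221838
```

```bash
python3 -m handwheel '[{"dx":0.03,"dy":0.04,"dz":0.0,"wx":0,"wy":0,"wz":0,"hand":-1},{"dx":0,"dy":0,"dz":0.06,"wx":0,"wy":0,"wz":0,"hand":-1},{"dx":0,"dy":0,"dz":0.06,"wx":0,"wy":0,"wz":0,"hand":-1},{"dx":0,"dy":0,"dz":0.06,"wx":0,"wy":0,"wz":0,"hand":-1},{"dx":0,"dy":0,"dz":0.06,"wx":0,"wy":0,"wz":0,"hand":-1}]'; python3 -m handwheel '[{"dx":0,"dy":0,"dz":0.06,"wx":0,"wy":0,"wz":0,"hand":-1},{"dx":0,"dy":0,"dz":0.06,"wx":0,"wy":0,"wz":0,"hand":-1}]'
```

```text
t: 11.32
eef_pos: [0.5771, 0.3012, 0.0798]
tool_rot: [3.138, 0.003, 2.875]
wrist_force: [-3.2, -1.3, 7.9]
width: 0.0003
t: 11.58
eef_pos: [0.5772, 0.3013, 0.0768]
tool_rot: [3.137, 0.005, 2.876]
wrist_force: [-3.4, -1.2, 8.6]
width: 0.0001
```

```bash
python3 -m handwheel '[{"dx":0,"dy":0,"dz":0.06,"wx":0,"wy":0,"wz":0,"hand":-1},{"dx":0,"dy":0,"dz":0.06,"wx":0,"wy":0,"wz":0,"hand":-1}]'
```

```text
t: 11.82
eef_pos: [0.5773, 0.3013, 0.0762]
tool_rot: [3.136, 0.008, 2.876]
wrist_force: [-6.6, -2.9, 18.1]
width: -0.0003
```

```bash
python3 -m handwheel '[{"dx":0,"dy":0,"dz":0.08,"wx":0,"wy":0,"wz":0,"hand":-1},{"dx":0,"dy":0,"dz":0.08,"wx":0,"wy":0,"wz":0,"hand":-1}]'
```

```text
t: 12.08
eef_pos: [0.5775, 0.3014, 0.0762]
tool_rot: [3.134, 0.012, 2.877]
wrist_force: [-8.0, -4.2, 20.6]
width: -0.0001
```

```bash
python3 -m handwheel '[{"dx":0,"dy":0,"dz":-0.5,"wx":0,"wy":0,"wz":0,"hand":-1},{"dx":0,"dy":0,"dz":-0.6,"wx":0,"wy":0,"wz":0,"hand":-1},{"dx":0,"dy":0,"dz":-0.6,"wx":0,"wy":0,"wz":0,"hand":-1},{"dx":0.5,"dy":0,"dz":-0.6,"wx":0,"wy":0,"wz":0,"hand":-1},{"dx":0.8,"dy":0.5,"dz":0,"wx":0,"wy":0,"wz":0,"hand":-1}]';python3 -m handwheel '[{"dx":0.8,"dy":0.5,"dz":0,"wx":0,"wy":0,"wz":0,"hand":-1},{"dx":0.8,"dy":0.5,"dz":0,"wx":0,"wy":0,"wz":0,"hand":-1},{"dx":0.8,"dy":0.5,"dz":0,"wx":0,"wy":0,"wz":0,"hand":-1},{"dx":0.8,"dy":0.5,"dz":0,"wx":0,"wy":0,"wz":0,"hand":-1},{"dx":0.8,"dy":0.5,"dz":0,"wx":0,"wy":0,"wz":0,"hand":-1}]'
python3 - <<'E'
from h import *
for n in("scene","top"):
    im=manip.snapshot(n); cv2.imwrite(f"pics/{n}9.png",im[:,:,::-1])
E
```

```text
t: 12.7
eef_pos: [0.5203, 0.3413, 0.1951]
tool_rot: [3.132, 0.015, 2.872]
wrist_force: [-0.6, 0.5, -0.8]
width: -0.0002
t: 13.32
eef_pos: [0.3563, 0.5204, 0.1947]
tool_rot: [3.129, 0.017, 2.871]
wrist_force: [0.2, 0.1, -0.4]
width: 0.0
```

View pics/scene9.png

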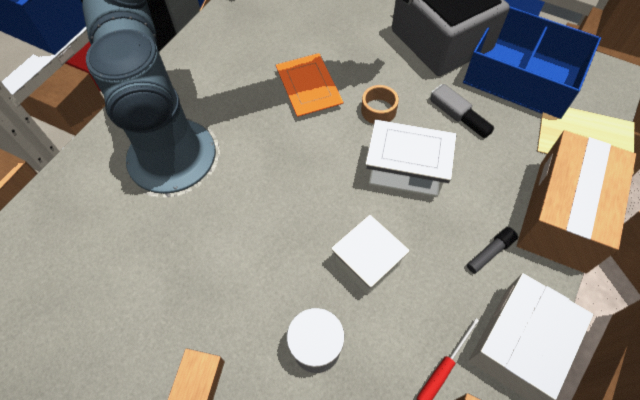

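View pics/top9.png

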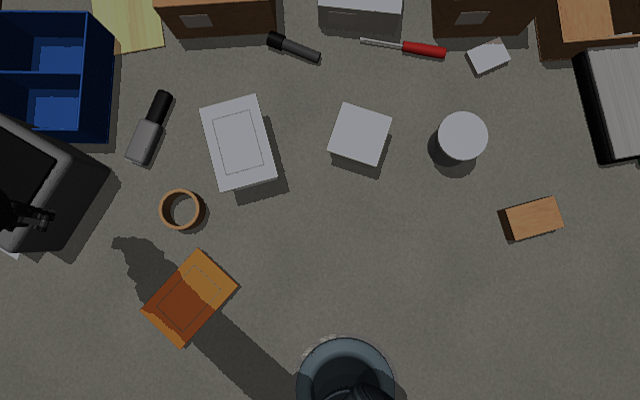

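The lid now sits lower, at scene (412,150) and top (239,142), and the bystanders look unmoved. Measuring the corner heights next.

Run:
```python
from h import *
C,a=quad(cv2.imread("pics/top9.png")[:,:,::-1],(225,105),115)
D,b=quad(cv2.imread("pics/scene9.png")[:,:,::-1],(412,150),190)
print(a,b)
W=np.array([onz("top",c,.0965) for c in C]);V=np.array([onz("scene",c,.0965) for c in D])
for c,w in zip(C,W):
    j=np.argmin(np.linalg.norm(V-w,axis=1));p,e=tri(D[j],c);print("tri",p,e, w,V[j])
for n,s,t,z in(("top",(360,133),115,.08),("scene",(370,250),190,.08)):
    for k in "09":
        print(n,k,np.mean([onz(n,c,z) for c in quad(cv2.imread(f"pics/{n}{k}.png")[:,:,::-1],s,t)[0]],0))
d=cv2.absdiff(cv2.imread("pics/top0.png"),cv2.imread("pics/top9.png")).max(2);print("canister diff",(d[100:185,425:495]>30).sum())
# grey levels down the lid's front sides, for the gasket gap
a=cv2.imread("pics/scene0.png");b=cv2.imread("pics/scene9.png")
cv2.imwrite("pics/cmp.png",np.hstack([cv2.resize(x[105:205,355:470],None,fx=3.4,fy=3.4,interpolation=cv2.INTER_CUBIC) for x in(a,b)]))
```

```text
5165 3904
tri [0.62   0.2013 0.0966] 3.12275272601398e-05 [0.62   0.2013 0.0965] [0.62   0.2013 0.0965]
tri [0.5853 0.3173 0.0976] 0.0015395852280711201 [0.5851 0.3171 0.0965] [0.5857 0.3189 0.0965]
tri [0.4121 0.2647 0.0973] 0.000452514237987334 [0.412  0.2647 0.0965] [0.412  0.2655 0.0965]
tri [0.447  0.1491 0.0968] 0.000603582262884453 [0.4468 0.1489 0.0965] [0.4471 0.1495 0.0965]
top 0 [ 0.5425 -0.0187  0.08  ]
top 9 [ 0.5423 -0.0186  0.08  ]
scene 0 [ 0.5428 -0.0176  0.08  ]
scene 9 [ 0.5427 -0.0176  0.08  ]
canister diff 0
```

View pics/cmp.png

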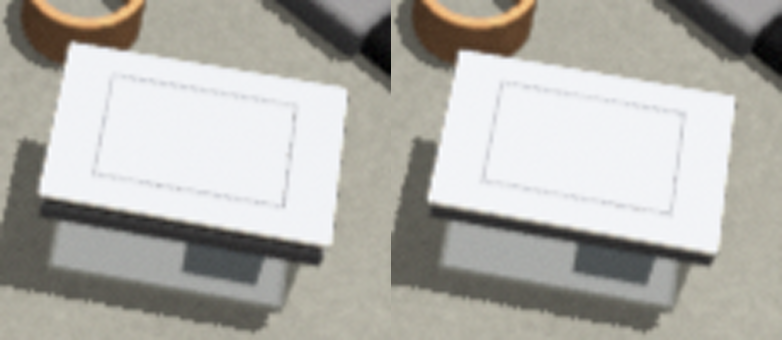

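```bash
python3 -c "
from workcell import manip
o=manip.get_obs();print(o['t'],o['wrist_force']);print(manip.sign_off())"
```

```text
13.425 [-0.50376715  0.10670636 -0.33985403]
the job is handed in; nothing more can be done
None
```

The tub's white lid is home and level all the way round. I handed the job in at 13.4 s of the 43 s allowed. With the fingers shut, I pressed the four corners one after another round the edge. Each sank under about 8–13 N until it hit a hard stop, where I pushed to 20–33 N. I then backed the arm off.

**Last checks:**
- **Lid height:** the four corners measure 96.6, 97.6, 97.3 and 96.8 mm from two views, where 96.5 mm is home. Each came down 8.1–8.6 mm. The spread matches the roughly 1 mm offsets in the first measurement, so it is within camera error.
- **Gap:** the dark gasket band under the lid is visibly thinner along the two sides in view.
- **Other items:** the square tub measures the same to within 0.3 mm, and the image of the canister is unchanged.
- **Arm:** it is clear of everything, with about 0.6 N on the wrist, which is noise.

**One disagreement:** the arm's reported tip height ran about 19 mm below where the fingers actually touched. The given 96.5 mm height could not be used directly on that reading, so I went by contact force and the hard stops. These came at readings of 76.2–77.4 mm, and the final pictures agree.

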